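Fit the wagon-turntable deck into the mine model

TASK

Fit the green turntable deck into the round pit of the white mine model. First put the red deck, which is a spare and in the way, into the red box; then push the green deck along the board into the pit so that its leading edge dips in and tucks under the small dark lip, and press the edge that still stands up down past the spring catch until the deck lies flat and flush with the board. Leave the mine wagon and the orange paint jar on the board where they are.

Things in the scene. Friction and masses are not known exactly. Their poses are not given: they have to be found in the camera images.
- pit (a point): round flat-bottomed pit with a green painted kerb in the white model board, 67 mm across, 10 mm deep; origin on its axis, level with the board's top face (25 mm above the table). x axis: level, from the decks towards the lip; y axis: level, to the left of x; z up. The track lines on the board are only painted
- lip (a point): fixed dark steel lip on the board at the pit's +x edge, 26 mm wide along y; origin 36 mm from the pit's axis at the lip's top. It reaches 5 mm in over the pit (to 28.5 mm from the pit's axis); underside 2.5 mm, top 5.5 mm above the board, so the deck goes in only with its +x edge first, under the lip. Axes as the pit's
- catch_nose (a point): brass spring catch, 10 mm wide, in the pit's wall at its -x edge, bevelled on top, standing 4.5 mm into the pit, widest 6.5 to 9.5 mm below the board; origin at the nose, level with the board's top. It holds the deck's -x edge up until that edge is pressed straight down with some 2 to 8 N, and gives way level with x. Axes as the pit's
- model: white model board, fixed, 340 mm (x) by 270 mm (y), 25 mm thick; origin under its centre, axes as the pit's, the pit's axis at x = +50 mm. Two model houses stand fixed on it beside the pit, tops at most 90 mm above the table, all more than 65 mm from the pit's x axis, with a thin chimney (75 mm above the table) behind one
- green_deck_centre (a point): green turntable deck, a plain disc 64 mm across and 10 mm thick, about 100 g, with painted rails on top; origin at its centre, z its axis. It lies flat on the board 75 to 170 mm on the -x side of the pit, near the pit's x axis. The red deck lies in the same line, either between it and the pit or behind it
- red_deck_centre (a point): red turntable deck, same disc 64 mm across and 10 mm thick, about 100 g; origin at its centre, z its axis; lies flat on the board in line with the green one
- red_box_in (a point): red open box, fixed, 135 x 135 mm outside, 40 mm tall, walls 4 mm; origin at the centre of its inner floor, about 4 mm above the table, x and y along its sides. Stands on the table beside the model, left or right
- blue_box_in (a point): blue open box of the same size and shape, fixed, on the other side of the model; stays empty
- wagon_centre (a point): small dark model mine wagon, loose, 36 x 22 x 23 mm, standing on the board near its -x end, about 110 mm to the +y side of the track; origin at its centre
- paint_jar_centre (a point): orange paint jar, loose, 34 mm across, 42 mm tall, standing on the board near its -x end, about 112 mm to the other (-y) side of the track; origin at its centre
There are look-alikes about, which are no part of the job. There is more than one size of the part that bears red_box_in; the job needs the smaller. What is meant by the part that bears green_deck_centre is not yellow, and is the smaller of those in its own colour.

How it is judged:
On the way, in this order (a step that is already met when the one before it is completed fails the run):
1. the red deck lies in the red box (x of red_deck_centre in the frame of red_box_in between -0.055 and 0.055 m and y of red_deck_centre in the frame of red_box_in between -0.055 and 0.055 m and z of red_deck_centre in the frame of red_box_in below 0.03 m), for 0.2 s.
2. the green deck stands tilted in the pit, leading edge down inside it on the lip side, the other edge still up (x of green_deck_centre in the frame of pit between -0.009 and 0.004 m and y of green_deck_centre in the frame of pit between -0.006 and 0.006 m and z of green_deck_centre in the frame of pit below 0.004 m and angle between green_deck_centre's own z axis and vertical between 0.05 and 0.4 rad), for 0.05 s.
At the end, for the whole second after the job is handed in: The green deck lies in the pit, right side up, centred within 4 mm, level within 0.035 rad and flush with the board within 1.5 mm (its centre 3.5 to 7.5 mm below the board's top), and the red deck lies in the red box with its centre less than 30 mm above the box's floor (all of step 1 and horizontal distance between green_deck_centre and pit below 0.004 m and angle between green_deck_centre's own z axis and vertical below 0.035 rad and z of green_deck_centre in the frame of pit between -0.0075 and -0.0035 m); the robot touches nothing.
It fails at once if the wagon or the orange paint jar is moved by more than 30 mm (distance of any of wagon_centre, paint_jar_centre from where it was at the start of the episode above 0.03 m).
It also fails if it takes over 72 s, if anything falls off the work surface, if the arm or the gripper's body presses on something with over 40 N, if the wrist force passes 120 N, or if a joint passes its speed limit or range.

ROBOT

A 6-joint arm with a two-finger parallel gripper is mounted at the origin on the work surface. World frame = base frame: x ahead of the robot, y to its left, z up, the work surface at z = 0. Lengths are in m, angles in rad, forces in N, time in s.
With the tool pointing down it reaches from about 0.275 to 0.875 m from the base axis. Payload 12.5 kg.
Tool frame: the origin (TCP) lies at the very end of the fingers, on their centre line; the grasp point (between the pads) lies 19 mm behind it (bot.grip_depth is the distance from the TCP to the grasp point, in m); z points along the fingers, x is the direction in which the jaws open and shut, and the axes are right-handed (so a half turn about z gives the same grasp; the last joint's range is limited). The gripper opens to 85 mm and grips with 20 to 120 N. Pads are 22 mm wide; open, the fingers measure 114 mm over their backs; the gripper's body (76 mm by 85 mm) begins 54 mm behind the grasp point. The pads swing forward as they close: fully open they stand 13 mm farther back than shut.
Start: joints at [-1.287, 0.351, 1.652, -0, 1.139, -0.085], TCP at [0.198, -0.513, 0.231] pointing down, gripper open.
Joint ranges: [-2.75, 2.75], [-0.79, 2.1], [0.01, 2.65], [-1.57, 4.71], [0.07, 3.14], [-2.87, 2.87]. Speed limits (rad/s): [2.22, 2.22, 2.79, 3.14, 3.14, 3.14].

INTERFACE

Orientations are given as a rotation vector (axis times angle).
In Python, from workcell import bot gives the robot as it stands. The module is installed in compiled form; this text tells all that it offers.
- The arm moves only by the tool arm_command, never from a script. Its argument "rows" is a list of rows, each a list of 3 entries, a list of its own where there are three numbers: the opening in per cent of the stroke, from 0 (shut) to 100 (fully open), then the shift along the tool's x, y, z in cm, then the turn about the tool's z in degrees. In form: [[grip, [tx, ty, tz], roll], ...]. A call has exactly 8 rows; each row shifts and turns the commanded pose from where the row before left it, along the tool's axes as they then stand; what a row does not reach is not made up. A row lasts 1/12 s, in which the tool goes at most 41.7 mm and 7.16 degrees, less where a joint would pass 70% of its speed; a pose out of reach is approached as far as the arm can. A call with a gripper value outside its range is refused whole. The fingers move at their own pace and stop on an object; "newtons" is the grip in N (left out, the last holds). Time passes only in rows, so rows that do not move let the fingers close, or fill a call up. It gives the time, the measured TCP pose, the force and the opening at its end, in the units of the state.
- bot.get_obs(): the state, without advancing time (a new reading comes with each control period).
- bot.snapshot(name): name is "scene" or "top"; returns a dict with "image" (384x512x3 uint8, red, green, blue), "fx", "fy", "cx", "cy" (pixels), "xyz" and "attitude" of the camera in the world. Camera axes: x right, y up, looking along -z (the intrinsics and any distortion apply to the point x, -y, -z); pixel columns grow to the right and rows downward; lengths in m; the calibration is good to about 2 mm. A picture is of the moment at which its call begins. There is no depth.
- bot.hand_in(): hands the job in, once; it reports no verdict.
The state is a dict: "clock": time; "joints": joint angles; "dq": joint speeds; "tau": joint torques, N m; "tcp_pos": TCP position; "eef_rot": TCP orientation; "wrist_force": force on the tool from outside, world axes, zero at the start; "wrist_torque": the same for the moment, N m; "finger_gap": finger opening in m.
Only numpy, scipy, OpenCV 4.12 (cv2) and the standard library are available. Lean on these libraries where they do the work, as an engineer would, in place of code of your own. Each camera call takes 0.05 s, during which the arm holds its last target. There are 200 camera calls.

## Working session

There is one attempt and no reset: what is moved stays moved. The work goes in short steps, Python scripts to look and compute and a tool call to move; the robot and the scene stay as the last step left them, time stands still between calls to the robot, and variables do not carry over. Pictures are saved under pics/ and viewed, about 8 in all and at most 12, crops included, and the job is handed in when it is done.

Besides the shell and the picture viewer there is one more tool, called after "Call:" by a JSON object that holds its "name" and its "arguments". arm_command: Moves the arm, as the interface text tells. Its arguments: {"type":"object","properties":{"rows":{"type":"array","items":{"type":"array"}},"newtons":{"type":"number"}},"required":["rows"]}

```bash
mkdir -p pics; cat > h.py <<'E'
import numpy as np, cv2
from scipy.spatial.transform import Rotation as R
from workcell import bot
def snap(n,f):
    s=bot.snapshot(n); cv2.imwrite('pics/'+f,s['image'][:,:,::-1]); np.save('pics/'+f+'.npy',s,allow_pickle=True); return s
def rot(s):
    a=np.array(s['attitude'],float)
    return a if a.shape==(3,3) else R.from_rotvec(a).as_matrix() if a.size==3 else R.from_quat(a).as_matrix()
def ray(s,u,v,z):
    d=rot(s)@np.array([(u-s['cx'])/s['fx'],-(v-s['cy'])/s['fy'],-1]); o=np.array(s['xyz'])
    return o+d*(z-o[2])/d[2]
def proj(s,p):
    c=rot(s).T@(np.array(p)-s['xyz']); return s['cx']+s['fx']*c[0]/-c[2], s['cy']-s['fy']*c[1]/-c[2]
E
python3 - <<'E'
from h import *
ims=[]
for n in('top','scene'):
    s=snap(n,n+'0.png'); ims.append(s['image']); print({k:v for k,v in s.items() if k!='image'})
print(bot.get_obs())
E
```

```text
{'fx': 366.5221227368257, 'fy': 366.5221227368257, 'cx': 250.7588449055464, 'cy': 190.56102907972854, 'xyz': array([ 0.37951121, -0.00159833,  1.07982827]), 'attitude': array([ 0.06039835, -0.06425542, -1.55496482])}
{'fx': 367.14734720358007, 'fy': 367.14734720358007, 'cx': 252.07262325599493, 'cy': 191.6617039217902, 'xyz': array([ 0.89023866, -0.64788893,  0.60173419]), 'attitude': array([0.94211398, 0.28872223, 0.49630401])}
{'clock': 0.1, 'joints': array([-1.28659548e+00,  3.51196411e-01,  1.65230417e+00, -7.73828366e-06,
        1.13909922e+00, -8.46222421e-02]), 'dq': array([-4.50575267e-04, -1.27256763e-03, -2.06916315e-03,  8.22152641e-04,
       -4.24538859e-05, -1.90563302e-03]), 'tau': array([ 6.90090874e-04, -5.06831646e+01, -2.91874963e+01, -9.71339318e-05,
        2.66347328e-03,  1.47011800e-06]), 'tcp_pos': array([ 0.19821915, -0.51274804,  0.23082581]), 'eef_rot': array([-2.59059814e+00,  1.77607211e+00,  1.23128214e-03]), 'wrist_force': array([-0.69465823, -0.62888923,  0.42812966]), 'wrist_torque': array([-0.04239258,  0.0592038 ,  0.02343077]), 'finger_gap': 0.08512057538094658}
```

View pics/top0.png

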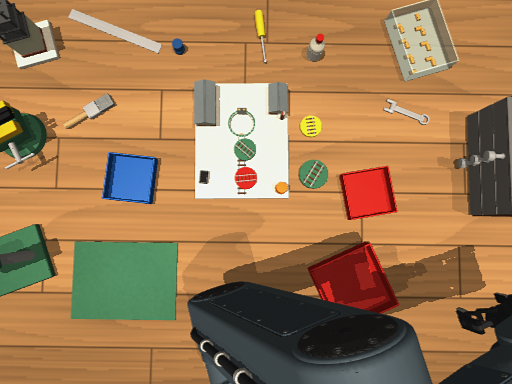

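View pics/scene0.png

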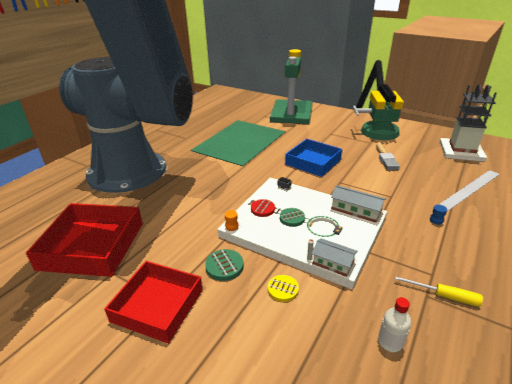

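Top view, candidates:
- **Green deck:** on-board disc (245,149), chosen. Rejected: larger green disc on the table (313,174), yellow disc (311,126), green mat (125,280).
- **Red deck:** disc at (246,178).
- **Red box:** small one at (368,192), chosen. Rejected: bigger one at (352,278).
- **Pit:** kerb ring at (241,123).

The wagon is at (204,177) and the jar at (282,187). In the scene view the green deck is at (292,216), the red deck at (263,207), the pit at (324,226) and the small red box at (155,300).

```bash
cat > m.py <<'E'
from h import *
def comps(s,lo,hi,roi,mn=15):
    hsv=cv2.cvtColor(s['image'],cv2.COLOR_RGB2HSV)
    m=cv2.inRange(hsv,np.array(lo),np.array(hi))
    if lo[0]==0 and hi[0]<=8: m|=cv2.inRange(hsv,np.array([172,lo[1],lo[2]]),np.array([180,255,255]))
    k=np.zeros_like(m); x0,y0,x1,y1=roi; k[y0:y1,x0:x1]=255
    cs,_=cv2.findContours(m&k,cv2.RETR_EXTERNAL,cv2.CHAIN_APPROX_NONE)
    return [c for c in cs if cv2.contourArea(c)>mn]
def disc(s,c,z):   # project contour to plane z, fit circle (enclosing ellipse centre)
    h=cv2.convexHull(c)[:,0].astype(float)
    P=np.array([ray(s,u,v,z)[:2] for u,v in c[:,0]])
    A=np.c_[2*P,np.ones(len(P))]; q=np.linalg.lstsq(A,(P**2).sum(1),rcond=None)[0]
    return q[:2],np.sqrt(q[2]+q[0]**2+q[1]**2)
E
python3 - <<'E'
from m import *
G=((45,60,30),(95,255,200)); Rd=((0,120,80),(8,255,255))
for n,rg,rr,rb in(('top',(220,95,270,165),(225,160,265,200),(330,155,405,230)),('scene',(270,195,350,245),(240,190,280,220),(100,255,210,345))):
    s=np.load(f'pics/{n}0.png.npy',allow_pickle=True).item()
    for nm,lh,roi,z in(('green',G,rg,.033),('red',Rd,rr,.035),('box',Rd,rb,.04)):
        for c in comps(s,*lh,roi):
            q,r=disc(s,c,z); print(n,nm,cv2.boundingRect(c),cv2.contourArea(c),q.round(4),r.round(4))
            if nm=='box':
                b=cv2.boxPoints(cv2.minAreaRect(c)) if n=='top' else cv2.approxPolyDP(cv2.convexHull(c),6,True)[:,0]
                print(np.array([ray(s,*p,.04)[:2] for p in b]).round(4).tolist())
    if n=='top':
        hsv=cv2.cvtColor(s['image'],cv2.COLOR_RGB2HSV); m=cv2.inRange(hsv,np.array((0,0,170)),np.array((180,45,255)))
        k=np.zeros_like(m);k[75:205,185:295]=255
        c=max(cv2.findContours(m&k,cv2.RETR_EXTERNAL,cv2.CHAIN_APPROX_NONE)[0],key=cv2.contourArea)
        r=cv2.minAreaRect(c);print('board',r,[ray(s,*p,.025)[:2].round(4).tolist() for p in cv2.boxPoints(r)])
t=cv2.imread('pics/top0.png')[85:205,185:300]; q=cv2.imread('pics/scene0.png')[180:285,215:390]
t=cv2.resize(t,None,fx=3,fy=3,interpolation=2);q=cv2.resize(q,(455,273),interpolation=2)
W=np.zeros((360,800,3),'uint8');W[:,:345]=t;W[:273,345:]=q;cv2.imwrite('pics/crop.png',W)
E
```

```text
top green (234, 146, 21, 15) 90.0 [0.5767 0.0177] 0.0234
top green (236, 138, 20, 15) 81.0 [0.59   0.0137] 0.0229
top red (235, 167, 22, 22) 267.0 [0.4999 0.0123] 0.0243
top box (339, 166, 59, 54) 2289.5 [ 0.4616 -0.3375] 0.0785
[[0.5145, -0.2539], [0.5429, -0.3975], [0.4088, -0.4198], [0.3809, -0.2775]]
board ((240.93199157714844, 140.40090942382812), (114.44316101074219, 93.36503601074219), 89.23609924316406) [[0.7774, 0.1703], [0.7856, -0.1055], [0.4466, -0.1123], [0.439, 0.1567]]
scene green (280, 215, 25, 11) 142.0 [0.5898 0.0051] 0.024
scene green (280, 208, 20, 7) 51.0 [0.5732 0.0264] 0.0185
scene green (338, 202, 7, 6) 23.0 [0.6724 0.1222] 0.0097
scene red (251, 199, 24, 18) 298.5 [0.5029 0.0068] 0.0327
scene box (104, 261, 99, 83) 4935.5 [ 0.4735 -0.3508] 0.0866
[[0.3847, -0.2906], [0.5141, -0.2644], [0.5388, -0.2893], [0.5619, -0.4124], [0.4424, -0.4347], [0.4079, -0.4194]]
scene box (100, 255, 25, 22) 366.0 [ 0.3237 -0.3362] 0.0294
[[0.331, -0.3008], [0.3553, -0.3576], [0.3333, -0.3674], [0.2849, -0.3277]]
```

View pics/crop.png

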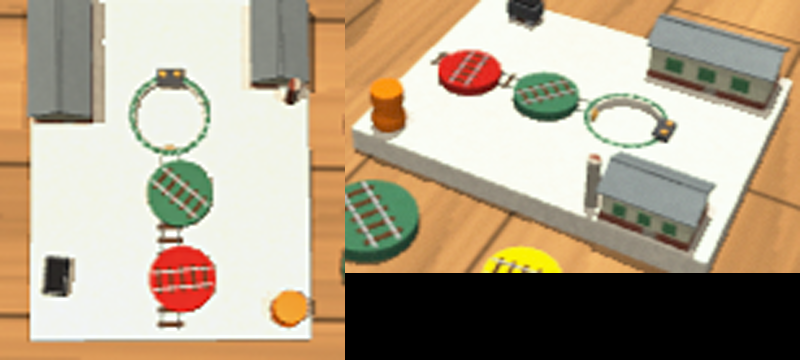

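The crop confirms it: the chosen green deck is the small one on the board, right behind the pit, with the red deck behind it. The catch is at the pit's near edge and the lip at its far edge. I'll refine the numbers next.

```bash
cat >> m.py <<'E'
def load(n): return np.load(f'pics/{n}.npy',allow_pickle=True).item()
def circ(s,uv,rpx,z,hue,r0,smin=90):
    """hull of coloured pixels near uv, circle fit on plane z (hull edge pixels)"""
    hsv=cv2.cvtColor(s['image'],cv2.COLOR_RGB2HSV).astype(int)
    H,S=hsv[...,0],hsv[...,1]
    m=((np.abs((H-hue+90)%180-90)<14)&(S>smin))
    yy,xx=np.mgrid[:384,:512]; m&=np.hypot(xx-uv[0],yy-uv[1])<rpx
    p=np.argwhere(m)[:,::-1].astype(np.int32); h=cv2.convexHull(p)[:,0]
    e=cv2.fitEllipseDirect(h.astype(np.float32)); c=ray(s,*e[0],z)[:2]
    P=np.array([ray(s,u,v,z)[:2] for u,v in h]); return c.round(4),np.hypot(*(P-c).T).mean().round(4),np.round(e[0],1)
E
python3 - <<'E'
from m import *
for n,g,r,p,k in(('top0.png',(245,149),(246,178),(241,123),(13,13,15)),('scene0.png',(292,216),(263,207),(324,226),(15,15,21))):
    s=load(n)
    print(n,'green',circ(s,g,k[0],.033,70,.032,70),'red',circ(s,r,k[1],.033,0,.032,90),'pit',circ(s,p,k[2],.025,70,.034,50))
s=load('top0.png'); hsv=cv2.cvtColor(s['image'],cv2.COLOR_RGB2HSV)
m=(hsv[...,1]<45)&(hsv[...,2]>170)
L=[];Rr=[];B=[]
for v in range(130,165):
    x=np.where(m[v,185:300])[0]+185; L.append(ray(s,x[0]-.5,v,.025)[:2]); Rr.append(ray(s,x[-1]+.5,v,.025)[:2])
for u in range(205,270):
    y=np.where(m[150:205,u])[0]+150; B.append(ray(s,u,y[-1]+.5,.025)[:2])
for nm,q in(('L',L),('R',Rr),('B',B)):
    vx,vy,x,y=cv2.fitLine(np.array(q,np.float32),cv2.DIST_HUBER,0,.01,.01).ravel(); print(nm,np.degrees(np.arctan2(vy,vx)),x,y)
# dark lip in top
g=hsv[...,2]; ys,xs=np.where((g[105:116,232:252]<110)&(hsv[105:116,232:252,1]<90)); print('lip px',xs.mean()+232,ys.mean()+105,ray(s,xs.mean()+232,ys.mean()+105,.0305)[:2])
E
```

```text
top0.png green (array([0.5829, 0.0159]), np.float64(0.0305), array([244.7, 149.1])) red (array([0.4992, 0.0132]), np.float64(0.0326), array([245.1, 177.9])) pit (array([0.6622, 0.0272]), np.float64(0.0388), array([241.3, 122.8]))
scene0.png green (array([0.5847, 0.0125]), np.float64(0.0333), array([291.7, 216.8])) red (array([0.5023, 0.0097]), np.float64(0.0369), array([262.7, 207.5])) pit (array([0.6618, 0.027 ]), np.float64(0.0386), array([322.7, 226. ]))
L 1.5346248 0.596775 0.15950644
R 0.3926794 0.5947268 -0.108778924
B -89.14044 0.44305405 0.027422108
lip px 241.5142857142857 111.31428571428572 [0.69501998 0.02689163]
```

Call:
{"name": "arm_command", "arguments": {"rows": [[100, [0, 0, 0], 7], [100, [0, 0, 0], 7], [100, [0, 0, 0], 5.4], [100, [-4, -3, 0], 0], [100, [-4, -3, 0], 0], [100, [-4, -3, 0], 0], [100, [-4, -3, 0], 0], [100, [-4, -3, 0], 0]], "newtons": 30}}

```text
clock: 0.77
tcp_pos: [0.3187, -0.3408, 0.2311]
eef_rot: [-2.254, 2.188, 0.0]
wrist_force: [1.2, -0.7, 0.6]
finger_gap: 0.0855
```

Call:
{"name": "arm_command", "arguments": {"rows": [[100, [-3.5, -1.865, 0], 0.8], [100, [-3.5, -1.865, 0], 0], [100, [-3.5, -1.865, 0], 0], [100, [-3.5, -1.865, 0], 0], [100, [-3.5, -1.865, 0], 0], [100, [-3.5, -1.865, 0], 0], [100, [-3.5, -1.865, 0], 0], [100, [-3.5, -1.865, 0], 0]]}}

```text
clock: 1.43
tcp_pos: [0.4627, -0.058, 0.2312]
eef_rot: [2.239, -2.203, -0.0]
wrist_force: [0.6, -0.7, 1.2]
finger_gap: 0.0852
```

Call:
{"name": "arm_command", "arguments": {"rows": [[90, [-3.5, -1.865, 0], 0], [90, [-3.5, -1.865, 0], 0], [90, [0, 0, 3.5], 0], [90, [0, 0, 3.5], 0], [90, [0, 0, 3.5], 0], [90, [0, 0, 3.5], 0], [90, [0, 0, 0], 0], [90, [0, 0, 0], 0]]}}

```text
clock: 2.1
tcp_pos: [0.4977, 0.0107, 0.0907]
eef_rot: [2.238, -2.202, -0.004]
wrist_force: [0.6, -0.7, 2.2]
finger_gap: 0.0773
```

Call:
{"name": "arm_command", "arguments": {"rows": [[90, [-0.1, -0.2, 2], 0], [90, [0, 0, 2], 0], [90, [0, 0, 1.5], 0], [90, [0, 0, 0.5], 0], [90, [0, 0, 0.2], 0], [90, [0, 0, 0.1], 0], [90, [0, 0, 0], 0], [90, [0, 0, 0], 0]]}}

```text
clock: 2.77
tcp_pos: [0.5012, 0.0116, 0.0295]
eef_rot: [-2.239, 2.203, -0.002]
wrist_force: [0.8, 0.5, -0.2]
finger_gap: 0.0771
```

```bash
python3 - <<'E'
from h import *
s=snap('scene','a.png'); cv2.imwrite('pics/ac.png',cv2.resize(s['image'][100:260,200:400,::-1],(800,640)[:1]+(600,),interpolation=2))
o=bot.get_obs();print(o['tcp_pos'],o['wrist_force'],o['finger_gap'])
E
```

```text
[0.50105014 0.01158312 0.02926849] [-0.25398006  0.64328891  0.08962462] 0.07700513923468728
```

View pics/ac.png

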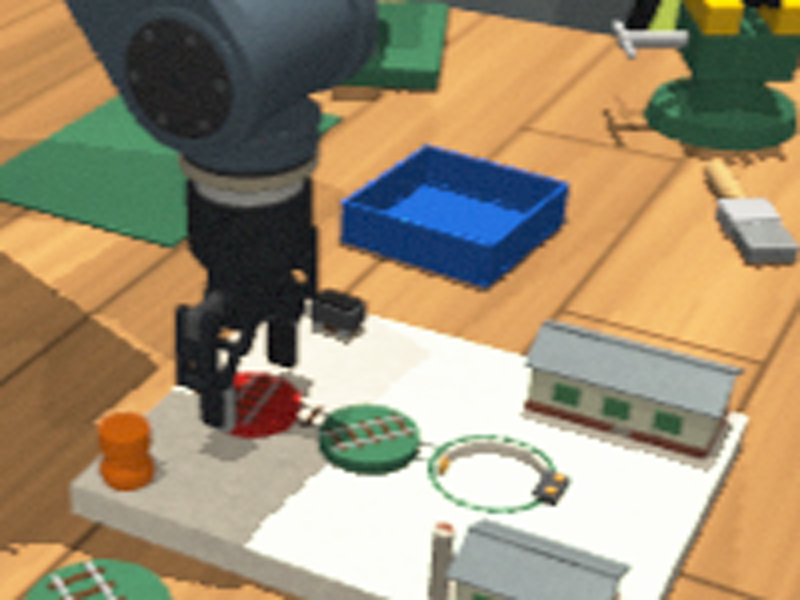

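The fingers straddle the red deck (crop pixels 215,410 and 285,350) with no contact yet. The tips sit above the nominal TCP, so I'll feel for the board.

Call:
{"name": "arm_command", "arguments": {"rows": [[90, [0, 0, 0.1], 0], [90, [0, 0, 0.1], 0], [90, [0, 0, 0.1], 0], [90, [0, 0, 0.1], 0], [90, [0, 0, 0], 0], [90, [0, 0, 0], 0], [90, [0, 0, 0], 0], [90, [0, 0, 0], 0]]}}

```text
clock: 3.48
tcp_pos: [0.5005, 0.0117, 0.0243]
eef_rot: [2.239, -2.203, -0.0]
wrist_force: [-0.2, -0.6, 0.3]
finger_gap: 0.0769
```

```bash
python3 - <<'E'
from h import *
for i in range(3):
    s=bot.snapshot('scene');o=bot.get_obs();print(o['tcp_pos'],o['wrist_force'],o['finger_gap'])
E
```

```text
[0.50048353 0.01161091 0.02430191] [-0.29219503  0.10717593 -1.55906606] 0.07689412691373684
[0.50047889 0.01164885 0.02430478] [ 0.57997735 -0.09956955 -0.02896099] 0.07670731701235829
[0.50050578 0.01164034 0.02431615] [-0.29746708 -0.06975109 -0.2058417 ] 0.0767740448343389
```

Call:
{"name": "arm_command", "arguments": {"rows": [[90, [0, 0, 0.1], 0], [90, [0, 0, 0.1], 0], [85, [0, 0, 0], 0], [80, [0, 0, 0], 0], [75, [0, 0, 0], 0], [70, [0, 0, 0], 0], [60, [0, 0, 0], 0], [60, [0, 0, 0], 0]], "newtons": 40}}

```text
clock: 4.3
tcp_pos: [0.5005, 0.0117, 0.0228]
eef_rot: [-2.239, 2.203, -0.0]
wrist_force: [-1.9, 1.3, 8.8]
finger_gap: 0.0617
```

Call:
{"name": "arm_command", "arguments": {"rows": [[55, [0, 0, 0], 0], [55, [0, 0, 0], 0], [55, [0, 0, 0], 0], [55, [0, 0, -0.3], 0], [55, [0, 0, -0.7], 0], [55, [0, 0, -1], 0], [55, [0, 0, 0], 0], [55, [0, 0, 0], 0]]}}

```text
clock: 4.97
tcp_pos: [0.5009, 0.0116, 0.0431]
eef_rot: [-2.239, 2.203, -0.002]
wrist_force: [0.0, -0.4, -1.2]
finger_gap: 0.062
```

```bash
python3 - <<'E'
from h import *
s=snap('scene','b.png'); cv2.imwrite('pics/bc.png',cv2.resize(s['image'][150:260,200:360,::-1],(640,440),interpolation=2))
o=bot.get_obs();print(o['tcp_pos'],o['wrist_force'],o['finger_gap'])
E
```

```text
[0.50064956 0.01163809 0.0426171 ] [-0.55760417  0.54620696 -1.0619366 ] 0.061969028753084916
```

View pics/bc.png

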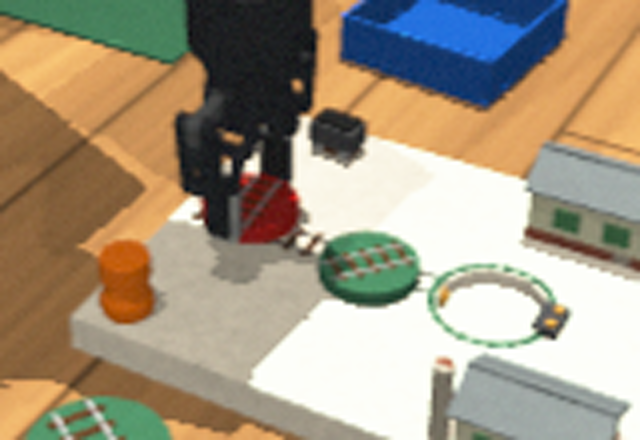

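Call:
{"name": "arm_command", "arguments": {"rows": [[55, [0, 0, -3], 0], [55, [0, 0, -4], 0], [55, [0, 0, -3], 0], [55, [3.9, 0.48, 0], 0], [55, [3.9, 0.48, 0], 0], [55, [3.9, 0.48, 0], 0], [55, [3.9, 0.48, 0], 0], [55, [3.9, 0.48, 0], 0]]}}

```text
clock: 5.68
tcp_pos: [0.479, -0.1854, 0.1421]
eef_rot: [2.24, -2.203, -0.0]
wrist_force: [1.1, 0.1, -0.7]
finger_gap: 0.0617
```

Call:
{"name": "arm_command", "arguments": {"rows": [[55, [3.9, 0.48, 0], 0], [55, [3.9, 0.48, 0], 0], [55, [3.9, 0.48, 0], 0], [55, [3.9, 0.48, 0], 0], [55, [0, 0, 0], 0], [55, [0, 0, 0], 0], [55, [0, 0, 2], 0], [55, [0, 0, 2], 0]]}}

```text
clock: 6.35
tcp_pos: [0.4634, -0.3394, 0.1023]
eef_rot: [-2.24, 2.203, -0.002]
wrist_force: [1.5, 0.0, -2.4]
finger_gap: 0.0614
```

Call:
{"name": "arm_command", "arguments": {"rows": [[55, [0, 0, 3], 0], [55, [0, 0, 3], 0], [55, [0, 0, 2], 0], [55, [0, 0, 1], 0], [55, [0, 0, 0], 0], [85, [0, 0, 0], 0], [85, [0, 0, 0], 0], [85, [0, 0, 0], 0]]}}

```text
clock: 7.02
tcp_pos: [0.4638, -0.3404, 0.0138]
eef_rot: [-2.239, 2.203, -0.004]
wrist_force: [1.1, -0.6, 0.2]
finger_gap: 0.0725
```

Call:
{"name": "arm_command", "arguments": {"rows": [[85, [0, 0, 0], 0], [85, [0, 0, -2], 0], [85, [0, 0, -3], 0], [85, [0, 0, -3], 0], [85, [0, 0, -4], 0], [60, [0, 0, -1], 0], [60, [0, 0, 0], 0], [60, [0, 0, 0], 0]]}}

```text
clock: 7.68
tcp_pos: [0.4631, -0.3401, 0.1428]
eef_rot: [-2.239, 2.203, -0.002]
wrist_force: [-0.7, 0.9, -0.7]
finger_gap: 0.0513
```

```bash
python3 - <<'E'
from m import *
s=snap('top','c.png'); t=s['image'][90:300,190:410,::-1]
cv2.imwrite('pics/cc.png',cv2.resize(t,(660,630)[:1]+(600,),interpolation=2))
print('green',circ(s,(244.7,149.1),13,.033,70,.032,70))
s=snap('scene','d.png');print('green',circ(s,(291.7,216.8),15,.033,70,.032,70))
print(bot.get_obs()['tcp_pos'],bot.get_obs()['finger_gap'])
E
```

```text
green (array([0.5829, 0.0159]), np.float64(0.0305), array([244.7, 149.1]))
green (array([0.5845, 0.0126]), np.float64(0.0334), array([291.7, 216.7]))
[ 0.46245019 -0.33955112  0.14112741] 0.051178253734372244
```

View pics/cc.png

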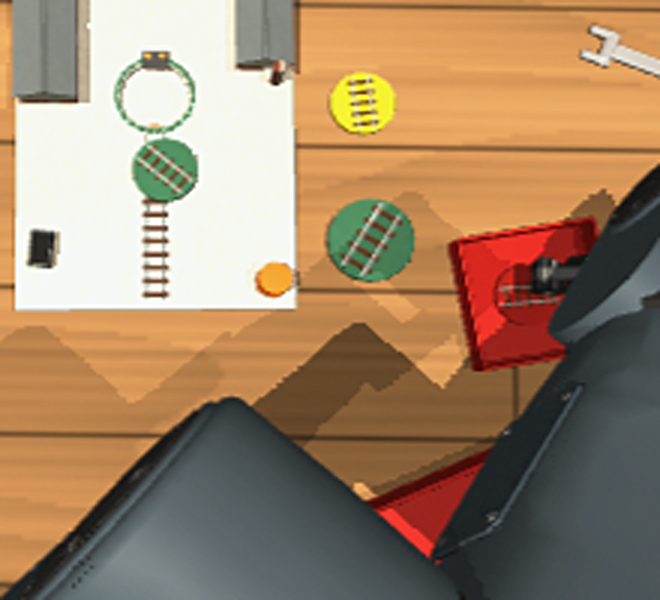

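The red deck lies in the small red box (crop 530,295). The rest of the scene is unmoved. Next I'll grip the green deck lightly, so its position in the tool frame is known, and centre it on the track line.

Call:
{"name": "arm_command", "arguments": {"rows": [[90, [-3.52, -1.27, 0], 0], [90, [-3.52, -1.27, 0], 0], [90, [-3.52, -1.27, 0], 0], [90, [-3.52, -1.27, 0], 0], [90, [-3.52, -1.27, 0], 0], [90, [-3.52, -1.27, 0], 0], [90, [-3.52, -1.27, 0], 0], [90, [-3.52, -1.27, 0], 0]]}}

```text
clock: 8.45
tcp_pos: [0.5596, -0.0549, 0.1408]
eef_rot: [2.238, -2.202, -0.003]
wrist_force: [0.3, -1.1, -0.0]
finger_gap: 0.0767
```

Call:
{"name": "arm_command", "arguments": {"rows": [[90, [-3.52, -1.27, 0], 0], [90, [-3.52, -1.27, 0], 0], [90, [0, 0, 2], 0], [90, [0, 0, 2], 0], [90, [0, 0, 1], 0], [90, [0, 0, 0], 0], [90, [0, 0, 0], 0], [90, [0, 0, 0], 0]]}}

```text
clock: 9.12
tcp_pos: [0.5846, 0.0136, 0.0929]
eef_rot: [-2.238, 2.204, -0.001]
wrist_force: [0.6, 0.1, 0.3]
finger_gap: 0.0768
```

Call:
{"name": "arm_command", "arguments": {"rows": [[90, [0, 0, 2.5], 0], [90, [0, 0, 2], 0], [90, [0, 0, 1.5], 0], [90, [0, 0, 0.7], 0], [90, [0, 0, 0], 0], [85, [0, 0, 0], 0], [80, [0, 0, 0], 0], [75, [0, 0, 0], 0]], "newtons": 25}}

```text
clock: 9.78
tcp_pos: [0.585, 0.014, 0.0266]
eef_rot: [-2.238, 2.202, -0.002]
wrist_force: [-0.6, 0.9, -0.3]
finger_gap: 0.0643
```

Call:
{"name": "arm_command", "arguments": {"rows": [[70, [0, 0, 0], 0], [65, [0, 0, 0], 0], [60, [0, 0, 0], 0], [60, [0, 0, 0], 0], [60, [0, 0, 0], 0], [60, [0, 0, 0], 0], [60, [0, 0, -0.1], 0], [60, [0, 0, -0.1], 0]]}}

```text
clock: 10.45
tcp_pos: [0.5845, 0.014, 0.0279]
eef_rot: [-2.239, 2.203, -0.001]
wrist_force: [0.5, 0.2, -0.6]
finger_gap: 0.0615
```

Call:
{"name": "arm_command", "arguments": {"rows": [[60, [-0.6, -0.5, 0], 0], [60, [-0.57, -1, 0], 0], [60, [0, -1, 0], 0], [60, [0, 0, 0], 0], [60, [0, 0, 0], 0], [60, [0, 0, 0.1], 0], [60, [0, 0, 0.1], 0], [60, [0, 0, 0], 0]]}}

```text
clock: 11.12
tcp_pos: [0.6091, 0.0263, 0.0268]
eef_rot: [-2.239, 2.203, -0.001]
wrist_force: [-3.9, 2.8, 15.9]
finger_gap: 0.0616
```

```bash
python3 - <<'E'
from m import *
print(bot.get_obs()['tcp_pos'],bot.get_obs()['finger_gap'])
s=snap('scene','e.png')
cv2.imwrite('pics/ec.png',cv2.resize(s['image'][150:260,220:400,::-1],(720,440),interpolation=2))
E
```

```text
[0.60911991 0.02634089 0.02684609] 0.061640101068960076
```

View pics/ec.png

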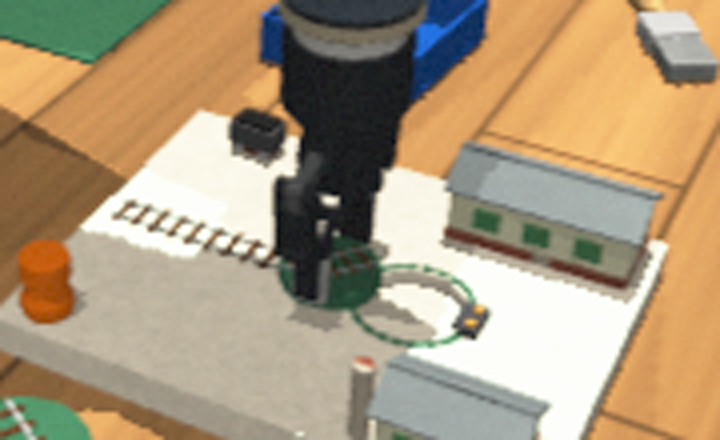

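The green deck sits centred on the track (crop 330,272), just short of the pit. I'll release it, go behind it, and set the fingers about 40 mm apart for a two-point push.

Call:
{"name": "arm_command", "arguments": {"rows": [[90, [0, 0, 0], 0], [90, [0, 0, 0], 0], [90, [0, 0, 0], 0], [90, [0, 0, -2], 0], [90, [0, 0, -3], 0], [47, [0, 2, 0], 0], [47, [0, 3, 0], 0], [47, [0, 0.5, 0], 0]]}}

```text
clock: 11.83
tcp_pos: [0.5501, 0.0253, 0.0748]
eef_rot: [2.238, -2.201, -0.004]
wrist_force: [-1.0, -1.0, -0.7]
finger_gap: 0.0423
```

Call:
{"name": "arm_command", "arguments": {"rows": [[47, [0, 0, 0], 0], [47, [0, 0, 1], 0], [47, [0, 0, 2], 0], [47, [0, 0, 1.5], 0], [47, [0, 0, 0.4], 0], [47, [0, 0, 0], 0], [47, [0, 0, 0], 0], [47, [0, 0, 0], 0]]}}

```text
clock: 12.5
tcp_pos: [0.5547, 0.0252, 0.0264]
eef_rot: [-2.239, 2.203, -0.001]
wrist_force: [-0.5, 0.3, 0.2]
finger_gap: 0.0401
```

```bash
python3 - <<'E'
from m import *
o=bot.get_obs();print(o['tcp_pos'],o['finger_gap'],o['wrist_force'])
s=snap('scene','f.png')
cv2.imwrite('pics/fc.png',cv2.resize(s['image'][150:260,220:400,::-1],(720,440),interpolation=2))
E
```

```text
[0.55471755 0.02519977 0.02644677] 0.04012256087208982 [-0.50362184  0.30316191  0.21055983]
```

View pics/fc.png

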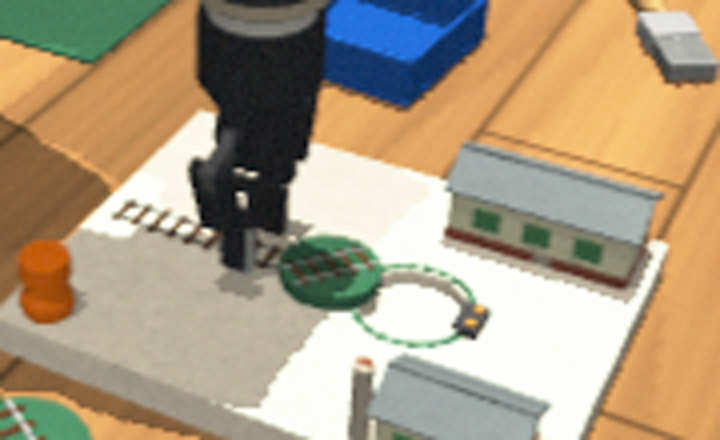

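Call:
{"name": "arm_command", "arguments": {"rows": [[47, [0, -0.5, 0], 0], [47, [0, -0.5, 0], 0], [47, [0, -0.5, 0], 0], [47, [0, -0.5, 0], 0], [47, [0, -0.5, 0], 0], [47, [0, -0.5, 0], 0], [47, [0, -0.4, 0], 0], [47, [0, -0.4, 0], 0]]}}

```text
clock: 13.22
tcp_pos: [0.5925, 0.0259, 0.0262]
eef_rot: [2.239, -2.203, -0.0]
wrist_force: [0.4, -0.7, 1.1]
finger_gap: 0.04
```

Call:
{"name": "arm_command", "arguments": {"rows": [[47, [0, -0.3, 0], 0], [47, [0, -0.3, 0], 0], [47, [0, -0.3, 0], 0], [47, [0, -0.3, 0], 0], [47, [0, -0.3, 0], 0], [47, [0, -0.3, 0], 0], [47, [0, 0, 0], 0], [47, [0, 0, 0], 0]]}}

```text
clock: 13.88
tcp_pos: [0.6102, 0.0261, 0.0262]
eef_rot: [-2.239, 2.203, -0.0]
wrist_force: [1.0, 0.2, 0.3]
finger_gap: 0.0405
```

```bash
python3 - <<'E'
from m import *
o=bot.get_obs();print(o['tcp_pos'],o['finger_gap'],o['wrist_force'])
s=snap('scene','g.png')
cv2.imwrite('pics/gc.png',cv2.resize(s['image'][185:245,260:360,::-1],(800,480),interpolation=2))
E
```

```text
[0.61021032 0.02609246 0.02623416] 0.04054923522196992 [0.96362628 0.18061848 0.25882863]
```

View pics/gc.png

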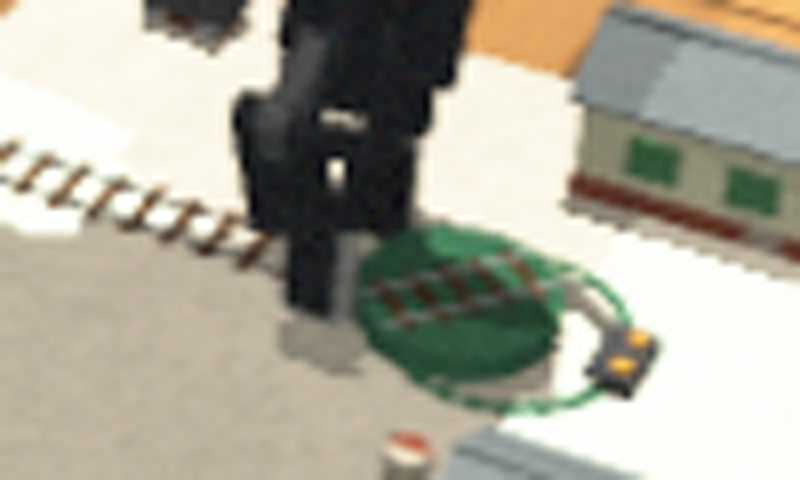

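The deck has tipped nose-down into the pit, its front edge heading for the lip (crop 560,350). I'll keep pushing slowly.

Call:
{"name": "arm_command", "arguments": {"rows": [[47, [0, -0.2, 0], 0], [47, [0, -0.2, 0], 0], [47, [0, -0.2, 0], 0], [47, [0, -0.2, 0], 0], [47, [0, -0.2, 0], 0], [47, [0, -0.15, 0], 0], [47, [0, 0, 0], 0], [47, [0, 0, 0], 0]]}}

```text
clock: 14.6
tcp_pos: [0.6216, 0.0263, 0.0262]
eef_rot: [-2.239, 2.203, -0.0]
wrist_force: [0.8, -0.2, 0.3]
finger_gap: 0.0403
```

```bash
python3 - <<'E'
from m import *
o=bot.get_obs();print(o['tcp_pos'],o['finger_gap'],o['wrist_force'])
s=snap('scene','i.png')
cv2.imwrite('pics/ic.png',cv2.resize(s['image'][185:245,260:360,::-1],(800,480),interpolation=2))
E
```

```text
[0.62163465 0.02630376 0.0262381 ] 0.040339655153478225 [ 0.76206509 -0.17573111  0.31632896]
```

View pics/ic.png

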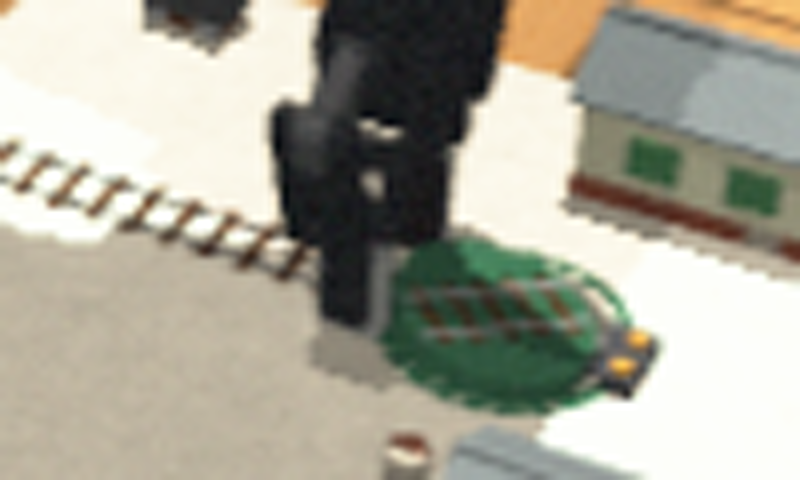

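The nose is going under the lip with no push force building up. I'll finish the push in 1 mm steps.

Call:
{"name": "arm_command", "arguments": {"rows": [[47, [0, -0.1, 0], 0], [47, [0, -0.1, 0], 0], [47, [0, -0.1, 0], 0], [47, [0, -0.05, 0], 0], [47, [0, 0, 0], 0], [47, [0, 0, 0], 0], [47, [0, 0, 0], 0], [47, [0, 0, 0], 0]]}}

```text
clock: 15.32
tcp_pos: [0.625, 0.0263, 0.0263]
eef_rot: [2.239, -2.203, -0.0]
wrist_force: [-0.2, -0.6, -0.7]
finger_gap: 0.04
```

```bash
python3 - <<'E'
from m import *
o=bot.get_obs();print(o['tcp_pos'],o['finger_gap'],o['wrist_force'])
a=load('i.png') if 0 else np.load('pics/i.png.npy',allow_pickle=True).item()
s=snap('scene','j.png'); roi=(slice(185,245),slice(300,345))
for q in (a,s):
    hsv=cv2.cvtColor(q['image'],cv2.COLOR_RGB2HSV)[roi]; m=(hsv[...,0]>55)&(hsv[...,0]<85)&(hsv[...,1]>90)
    print(m.sum(),np.argwhere(m).mean(0).round(2))
E
```

```text
[0.62503065 0.02633817 0.02630072] 0.039964069347443516 [-0.21711372 -0.59692405 -0.66405289]
272 [40.   21.76]
240 [39.71 23.33]
```

Call:
{"name": "arm_command", "arguments": {"rows": [[47, [0, -0.05, 0], 0], [47, [0, -0.05, 0], 0], [47, [0, -0.05, 0], 0], [47, [0, -0.05, 0], 0], [47, [0, 0, 0], 0], [47, [0, 0, 0], 0], [47, [0, 0, 0], 0], [47, [0, 0, 0], 0]]}}

```text
clock: 16.03
tcp_pos: [0.627, 0.0264, 0.0263]
eef_rot: [-2.239, 2.203, 0.0]
wrist_force: [-0.2, -0.2, -0.4]
finger_gap: 0.0401
```

```bash
python3 - <<'E'
from m import *
o=bot.get_obs();print(o['tcp_pos'],o['finger_gap'],o['wrist_force'])
s=snap('scene','k.png')
cv2.imwrite('pics/kc.png',cv2.resize(s['image'][185:245,260:360,::-1],(800,480),interpolation=2))
E
```

```text
[0.62704408 0.02638774 0.02628906] 0.04007845470528898 [-0.2045378  -0.1752921  -0.35851403]
```

View pics/kc.png

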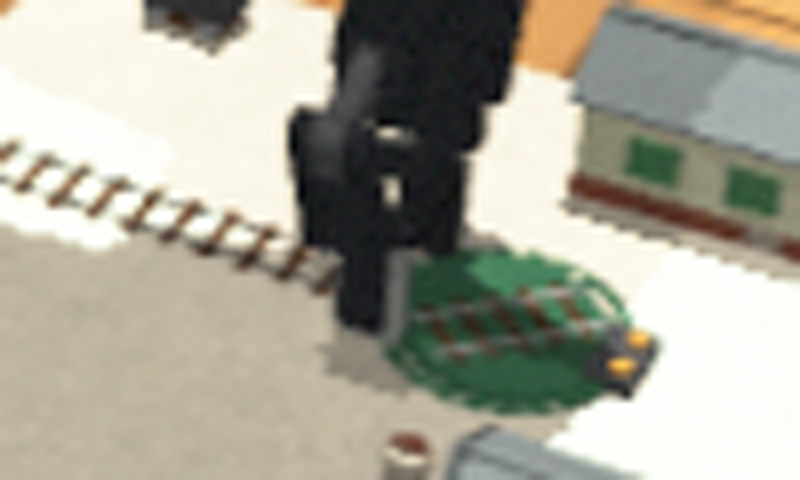

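Call:
{"name": "arm_command", "arguments": {"rows": [[47, [0, -0.05, 0], 0], [47, [0, -0.05, 0], 0], [47, [0, -0.05, 0], 0], [47, [0, -0.05, 0], 0], [47, [0, 0, 0], 0], [47, [0, 0, 0], 0], [47, [0, 0, 0], 0], [47, [0, 0, 0], 0]]}}

```text
clock: 16.75
tcp_pos: [0.629, 0.0264, 0.0263]
eef_rot: [2.239, -2.203, -0.0]
wrist_force: [-0.2, 0.1, 0.5]
finger_gap: 0.0403
```

```bash
python3 - <<'E'
from m import *
o=bot.get_obs();print(o['tcp_pos'],o['finger_gap'],o['wrist_force'])
k=np.load('pics/k.png.npy',allow_pickle=True).item()
s=snap('scene','l.png')
# motion of the deck's rails: phase correlation in a window on the deck's right part
f=lambda q:cv2.cvtColor(q['image'],cv2.COLOR_RGB2GRAY)[212:236,316:340].astype(np.float32)
print(cv2.phaseCorrelate(f(k),f(s),cv2.createHanningWindow((24,24),cv2.CV_32F)))
p=np.array(proj(s,[.662,.027,.025]));print('1mm x px',np.array(proj(s,[.663,.027,.025]))-p)
E
```

```text
[0.62902982 0.02642073 0.02629594] 0.04028307064307243 [-0.20831227  0.08593076  0.47871729]
((0.22033920812022423, 0.44626870857049283), 1.0411700399385557)
1mm x px [0.38393969 0.13129208]
```

Call:
{"name": "arm_command", "arguments": {"rows": [[47, [0, -0.05, 0], 0], [47, [0, -0.05, 0], 0], [47, [0, -0.05, 0], 0], [47, [0, -0.05, 0], 0], [47, [0, 0, 0], 0], [47, [0, 0, 0], 0], [47, [0, 0, 0], 0], [47, [0, 0, 0], 0]]}}

```text
clock: 17.47
tcp_pos: [0.6308, 0.0265, 0.0262]
eef_rot: [2.239, -2.203, -0.001]
wrist_force: [-3.3, 1.1, 0.2]
finger_gap: 0.0404
```

```bash
python3 - <<'E'
from m import *
F=[]
k=np.load('pics/l.png.npy',allow_pickle=True).item()
s=snap('scene','n.png')
for i in range(4): F.append(bot.get_obs()['wrist_force']); bot.snapshot('top')
print(np.mean(F,0),bot.get_obs()['tcp_pos'])
f=lambda q:cv2.cvtColor(q['image'],cv2.COLOR_RGB2GRAY)[212:236,316:340].astype(np.float32)
print(cv2.phaseCorrelate(f(k),f(s),cv2.createHanningWindow((24,24),cv2.CV_32F)))
# inside-finger edge vs deck: green pixel extent along the row bands
for q in('k','l','n'):
    h=cv2.cvtColor(np.load(f'pics/{q}.png.npy',allow_pickle=True).item()['image'],cv2.COLOR_RGB2HSV)
    m=(h[...,0]>55)&(h[...,0]<85)&(h[...,1]>100); m[:,:300]=0;m[:212]=0;m[240:]=0;m[:,345:]=0
    print(q,m.sum(),np.argwhere(m).mean(0).round(2))
E
```

```text
[-3.65547152  1.1599788   0.20960117] [0.63099735 0.02647457 0.02628003]
((0.3933446444470974, 0.09057104762884727), 1.1065812442037795)
k 190 [226.7  322.14]
l 178 [226.82 322.37]
n 179 [226.64 322.82]
```

Wall contact is felt at −3.7 N, so the deck is tucked fully forward. Next I'll back off, shut the fingers and press the rear edge down.

Call:
{"name": "arm_command", "arguments": {"rows": [[47, [0, 0.5, 0], 0], [47, [0, 0.5, -1], 0], [20, [0, 0, -2.5], 0], [0, [0, 0, 0], 0], [0, [0, -1, 0], 0], [0, [0, -1, 0], 0], [0, [0, -0.1, 0], 0], [0, [0, 0, 0], 0]]}}

```text
clock: 18.38
tcp_pos: [0.6423, 0.0265, 0.0617]
eef_rot: [-2.239, 2.203, -0.001]
wrist_force: [-0.5, -0.2, 0.5]
finger_gap: -0.0
```

Call:
{"name": "arm_command", "arguments": {"rows": [[0, [0, 0, 0], 0], [0, [0, 0, 1], 0], [0, [0, 0, 1], 0], [0, [0, 0, 0.4], 0], [0, [0, 0, 0.2], 0], [0, [0, 0, 0.1], 0], [0, [0, 0, 0.1], 0], [0, [0, 0, 0], 0]]}}

```text
clock: 19.05
tcp_pos: [0.6421, 0.0266, 0.0333]
eef_rot: [-2.239, 2.203, -0.0]
wrist_force: [1.0, -0.7, -0.0]
finger_gap: 0.0001
```

Call:
{"name": "arm_command", "arguments": {"rows": [[0, [0, 0, 0.1], 0], [0, [0, 0, 0.1], 0], [0, [0, 0, 0.1], 0], [0, [0, 0, 0.1], 0], [0, [0, 0, 0], 0], [0, [0, 0, 0], 0], [0, [0, 0, 0], 0], [0, [0, 0, 0], 0]]}}

```text
clock: 19.72
tcp_pos: [0.6421, 0.0267, 0.0293]
eef_rot: [-2.239, 2.203, -0.0]
wrist_force: [-0.4, 0.6, 1.2]
finger_gap: 0.0003
```

Call:
{"name": "arm_command", "arguments": {"rows": [[0, [0, 0, 0.1], 0], [0, [0, 0, 0.1], 0], [0, [0, 0, 0], 0], [0, [0, 0, 0], 0], [0, [0, 0, 0], 0], [0, [0, 0, 0], 0], [0, [0, 0, 0], 0], [0, [0, 0, 0], 0]]}}

```text
clock: 20.38
tcp_pos: [0.642, 0.0267, 0.0276]
eef_rot: [2.239, -2.203, -0.0]
wrist_force: [-1.9, 0.2, 6.3]
finger_gap: -0.0003
```

Call:
{"name": "arm_command", "arguments": {"rows": [[0, [0, 0, 0.1], 0], [0, [0, 0, 0], 0], [0, [0, 0, 0], 0], [0, [0, 0, 0], 0], [0, [0, 0, 0], 0], [0, [0, 0, 0], 0], [0, [0, 0, 0], 0], [0, [0, 0, 0], 0]]}}

```text
clock: 21.05
tcp_pos: [0.6421, 0.0266, 0.0263]
eef_rot: [-2.239, 2.203, -0.0]
wrist_force: [-0.6, 0.6, 0.4]
finger_gap: -0.0002
```

Call:
{"name": "arm_command", "arguments": {"rows": [[0, [0, 0, 0.1], 0], [0, [0, 0, 0], 0], [0, [0, 0, 0], 0], [0, [0, 0, 0], 0], [0, [0, 0, 0], 0], [0, [0, 0, 0], 0], [0, [0, 0, 0], 0], [0, [0, 0, 0], 0]]}}

```text
clock: 21.72
tcp_pos: [0.6421, 0.0266, 0.0253]
eef_rot: [-2.239, 2.203, -0.0]
wrist_force: [-0.4, 0.5, 0.6]
finger_gap: -0.0003
```

Call:
{"name": "arm_command", "arguments": {"rows": [[0, [0, 0, 0.1], 0], [0, [0, 0, 0], 0], [0, [0, 0, 0], 0], [0, [0, 0, 0], 0], [0, [0, 0, 0], 0], [0, [0, 0, 0], 0], [0, [0, 0, 0], 0], [0, [0, 0, 0], 0]]}}

```text
clock: 22.38
tcp_pos: [0.6422, 0.0266, 0.0251]
eef_rot: [-2.239, 2.203, -0.0]
wrist_force: [-3.6, 0.6, 8.4]
finger_gap: -0.0002
```

The catch gave way: 6 N dropped to 0, then a firm stop at z = 25.1 mm, flush with the board. I'll firm it up once more, retreat and look.

Call:
{"name": "arm_command", "arguments": {"rows": [[0, [0, 0, 0.05], 0], [0, [0, 0, 0], 0], [0, [0, 0, 0], 0], [0, [0, 0, -1], 0], [0, [0, 0, -3], 0], [0, [0, 0, -4], 0], [0, [0, 0, -4], 0], [0, [0, 2, 0], 0]]}}

```text
clock: 23.05
tcp_pos: [0.6275, 0.0262, 0.1523]
eef_rot: [-2.233, 2.197, -0.016]
wrist_force: [1.4, 0.2, 1.7]
finger_gap: 0.0001
```

Call:
{"name": "arm_command", "arguments": {"rows": [[0, [0, 4, 0], 0], [0, [0, 4, 0], 0], [0, [0, 4, 0], 0], [0, [0, 4, 0], 0], [0, [0, 4, 0], 0], [0, [0, 2, 0], 0], [0, [0, 0, 0], 0], [0, [0, 0, 0], 0]]}}

```text
clock: 23.72
tcp_pos: [0.402, 0.0227, 0.1445]
eef_rot: [-2.239, 2.203, -0.002]
wrist_force: [0.2, 0.3, -0.2]
finger_gap: 0.0001
```

```bash
python3 - <<'E'
from m import *
o=bot.get_obs();print(o['tcp_pos'],o['wrist_force'],o['clock'])
s=snap('scene','z.png');t=snap('top','zt.png')
print('deck+kerb',circ(s,(323,226),20,.025,70,.034,60))
W=np.zeros((560,800,3),'uint8')
W[:280,:]=cv2.resize(s['image'][185:255,220:420,::-1],(800,280),interpolation=2)
W[280:,:400]=cv2.resize(t['image'][100:170,190:290,::-1],(400,280),interpolation=2)
W[280:,400:]=cv2.resize(s['image'][250:345,85:220,::-1],(400,280),interpolation=2)
cv2.imwrite('pics/zc.png',W)
E
```

```text
[0.40200947 0.02272548 0.14450791] [ 0.22641522  0.25846581 -0.20087129] 23.7167
deck+kerb (array([0.6619, 0.0269]), np.float64(0.0381), array([322.7, 226. ]))
```

View pics/zc.png

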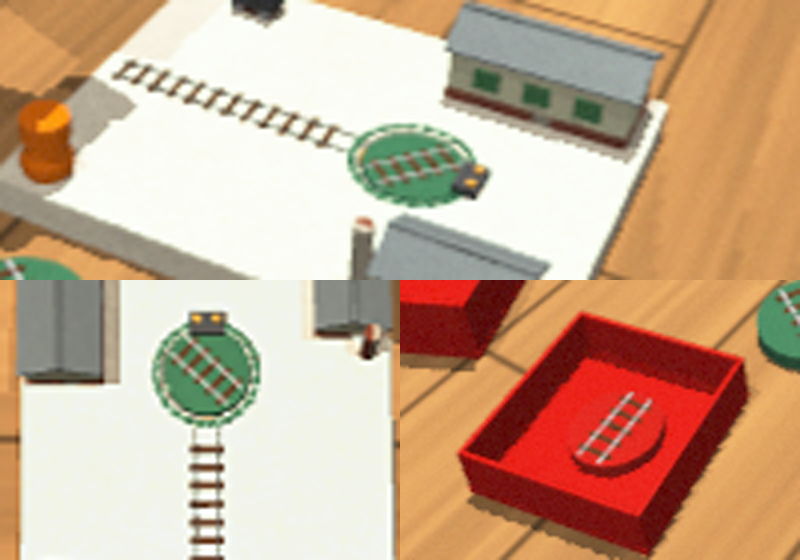

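The deck lies flat inside the kerb ring and under the lip (crop 415,165 and 206,375). The red deck is in the red box, and the wagon and jar are in place. Handing in.

```bash
python3 -c "
from workcell import bot
bot.hand_in()"
```

```text
the job is handed in; nothing more can be done
```

I put the red deck in the small red box and fitted the green deck into the pit, then handed the job in at about 24 s. Hand-in gives no verdict, so this rests on my own checks.

- **Green deck:** I centred it on the track line, then pushed it nose-down under the lip until it met the wall at about 3.7 N. I then pressed the rear edge down. The catch gave way: at least 6 N was felt, then it fell to about 0. The fingers stopped firmly at 25.1 mm, level with the board.
- **Last picture:** The green deck lies flat inside the kerb and under the lip. The red deck lies in the red box. The wagon and the jar look to be where they were. The gripper is clear of everything, with wrist force near zero.
- **Not checked directly:** I judged by eye that the deck is centred and level. The one numeric fit (66.19, 2.69 cm) takes in the kerb as well as the deck, so it doesn't prove the deck is within 4 mm. I also didn't measure the tilt for step 2; pictures and the wall contact support it.
- **Disagreement:** The two cameras differed by up to about 3–4 mm on the decks' positions, so I used the average. The grip on each deck agreed with that average.

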